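# Demould the white plaster model onto the steel tray

## Task

Two plaster tooth models sit in blue base-former moulds. Lift the white one up out of its mould and set it down in the steel instrument tray, lying flat on the tray's floor with the teeth up, without dropping it; leave the tan one in its mould and leave the tray where it is.

Things in the scene. Friction and masses are not known exactly. Their poses are not given: they have to be found in the camera images.
- white_model_centre (a point): White plaster tooth model, loose, 0.14 kg, 57 x 65 x 28 mm (x, y, z); this point is its centre, 14 mm above its underside. z up. Its lower 16 mm are an upright-sided solid base, to be grasped along x over the middle (57 mm: flat back at +x, blunt front at -x); the teeth above are no grasp. In the mould its underside is 6 mm above the worktop, with 2 mm of play around
- tan_model_centre (a point): The same point of the tan (beige) plaster tooth model of the same shape, sitting in the other mould of the same kind; it must stay there
- white_former: Blue open mould round the white model, fixed, 82 x 110 x 16 mm with its pull tabs at +-y; origin at centre of underside, axes parallel to the model's within 3 degrees. Cavity floor 6 mm, rim 16 mm above the worktop. In the middle of front (-x) and back (+x) the rim is only 10 mm high over 40 mm of y, so that fingers reach down beside the base there. The tan model's mould is alike
- steel_tray: Shallow stainless instrument tray, loose, empty, 0.32 kg, 174 x 283 mm (x, y), rim 19 mm high; origin at the centre of its underside, z up, long side along y. Its floor is 2 mm thick and measures 166 x 276 mm inside
Not all that is in view belongs to the job. What is shaped like the part that bears white_model_centre but orange is not meant.

How it is judged:
On the way:
1. the white model is lifted clear of its mould (centre more than 40 mm above the worktop, not touching the mould) (height (world z) of white_model_centre above 0.04 m and contact force between white_model and white_former below 0.1 N), for 0.1 s.
At the end, for the whole second after the job is handed in: White model at rest flat on the floor of the steel tray, teeth up (within 10 degrees), centre within 60 mm of the tray's centre across and 115 mm along it; tray flat and within 50 mm of where it stood; tan model in its mould, within 15 mm of where it was (x of white_model_centre in the frame of steel_tray between -0.06 and 0.06 m and y of white_model_centre in the frame of steel_tray between -0.115 and 0.115 m and z of white_model_centre in the frame of steel_tray between 0.01 and 0.022 m and angle between white_model_centre's own z axis and vertical below 0.17 rad and angle between steel_tray's own z axis and vertical below 0.09 rad and linear speed of white_model below 0.02 m/s and distance of steel_tray from where it was at the start of the episode below 0.05 m and distance of tan_model_centre from where it was at the start of the episode below 0.015 m); the robot touches nothing.
It fails at once if the white model is dropped (out of the fingers while its centre is more than 60 mm above the worktop) (height (world z) of white_model_centre above 0.06 m and contact force between white_model and the fingers below 0.05 N).
It fails at once if the tan model is lifted or pushed out of its mould (moved more than 15 mm) (distance of tan_model_centre from where it was at the start of the episode above 0.015 m).
It also fails if it takes over 37 s, if anything falls off the work surface, if the arm or the gripper's body presses on something with over 40 N, if the wrist force passes 120 N, or if a joint passes its speed limit or range.

## Robot

A 6-joint arm with a two-finger parallel gripper is mounted at the origin on a cart in front of the work surface, level with it; the furniture and walls round the work are solid. World frame = base frame: x ahead of the robot, y to its left, z up, the work surface at z = 0. Lengths are in m, angles in rad, forces in N, time in s.
With the tool pointing down it reaches from about 0.375 to 0.925 m from the base axis. Payload 5.7 kg.
Tool frame: the origin (TCP) lies midway between the tips of the shut fingers; the grasp point (between the pads) lies 19 mm behind it; z points along the fingers, x is the direction in which the jaws open and shut, and the axes are right-handed (so a half turn about z gives the same grasp; the last joint's range is limited). The gripper opens to 88 mm and grips with 3 to 60 N. Pads are 20 mm wide; open, the fingers measure 115 mm over their backs; the gripper's body (75 mm by 178 mm) begins 61 mm behind the grasp point.
Start: joints at [1.111, 0.359, 1.51, -0, 1.272, -0.115], TCP at [0.203, 0.565, 0.223] pointing down, gripper open.
Joint ranges: [-2.97, 2.97], [-1.01, 2.36], [0.21, 2.38], [-0.96, 4.11], [0.2, 2.71], [-2.98, 2.98]. Speed limits (rad/s): [2.39, 2.39, 3.14, 3.14, 3.14, 3.14].

## Interface

Orientations are given as a unit quaternion [x, y, z, w].
In Python, from bench import move_ptp, servo_line, goto_joints, move_gripper, sleep, inverse_kinematics, capture, PlanningError, close_job, spot_in, silhouettes, current_clock, current_joint_pos, current_qvel, current_joint_torque, current_position, current_orientation, current_force, current_torque, current_finger_gap gives the robot as it stands. Calls block until the motion is done:
- move_ptp(position, orientation): joint-space move of the TCP to a pose.
- servo_line(position, orientation=None, rate=0.15, contact_N=None): straight line of the TCP; orientation=None keeps the orientation; rate is the mean speed in m/s. With contact_N (N) it stops when the force on the tool has changed by that much, and returns True; else False.
- goto_joints(angles): joint-space move.
- move_gripper(opening): finger opening in m; the grip force is fixed at half the most; returns when the fingers have stopped.
- sleep(seconds).
- inverse_kinematics(position, orientation): joint angles nearest the present ones, or None.
- capture(name): name is "scene" or "top" or "wrist"; returns a dict with "image" (480x640x3 uint8, blue, green, red), "range_z" (480x640 float32, m along the optical axis (not along the pixel's ray), 0 where there is no reading), "intrinsics" (3x3 intrinsics, pixels), "k1" (the pictures are not rectified: a ray, as slopes to the right and down, at radius r is drawn at 1 + k1 r^2 times it, then the intrinsics apply), "R" (3x3) and "t" (3): a world point X has camera coordinates R X + t. Camera axes: x right, y down, z forward; pixel columns grow to the right and rows downward; lengths in m; the calibration is good to about 2 mm. A picture is of the moment at which its call begins.
A pose or a line that the arm cannot do raises PlanningError and nothing moves.
- close_job(): hands the job in, once; it reports no verdict.
Trained networks look in the newest picture that a camera, given by its name, has taken for a name from the list of things; names that differ only in an ending like _2 or _b are one class to them, and where a whole thing is asked for, a point or a joint stands for the part that bears it (a point fixed in the world has none). Each returns a list of dicts, best first, with "conf" (0 to 1); they miss things now and then, are a little off and sometimes report something else, mostly with a low value. They report only what shows in the picture. A call takes as long as a camera call. They do not tell look-alikes from the thing itself.
- spot_in(camera, query): "xy" ([column, row] in pixels, amid what is visible of it).
- silhouettes(camera, query): "region" (480x640 bool, what is visible of it) and "xy" ([column, row] in pixels, amid what is visible of it).
Readings, each from a call of its own:
- current_clock(): time.
- current_joint_pos(): joint angles.
- current_qvel(): joint speeds.
- current_joint_torque(): joint torques, N m.
- current_position(): TCP position.
- current_orientation(): TCP orientation.
- current_force(): force on the tool from outside, world axes, zero at the start.
- current_torque(): the same for the moment, N m.
- current_finger_gap(): finger opening in m.
Only numpy, scipy, OpenCV 4.12 (cv2) and the standard library are available. Lean on these libraries where they do the work, as an engineer would, in place of code of your own. Each camera call takes 0.05 s, during which the arm holds its last target.

## Working session

There is one attempt and no reset: what is moved stays moved. The work goes in short steps, each a Python script; the robot and the scene stay as the last script left them, time stands still between calls to the robot, and variables do not carry over. Pictures are saved under pics/ and viewed, and the job is handed in when it is done.

```bash
mkdir -p pics; ls; cat > h.py <<'E'
import numpy as np, cv2, pickle
from bench import *
def px2ray(c,u,v):
    K=c["intrinsics"]; a=np.array([(u-K[0,2])/K[0,0],(v-K[1,2])/K[1,1]],float)
    s=a.copy()
    for _ in range(20): s=a/(1+c["k1"]*(s[0]**2+s[1]**2))
    return np.array([s[0],s[1],1.])
def at_depth(c,u,v,d): return c["R"].T@(px2ray(c,u,v)*d-c["t"])
def at_z(c,u,v,z):
    o=-c["R"].T@c["t"]; r=c["R"].T@px2ray(c,u,v); return o+r*(z-o[2])/r[2]
def cloud(c):
    K=c["intrinsics"]; vv,uu=np.mgrid[0:480,0:640]
    ax=(uu-K[0,2])/K[0,0]; ay=(vv-K[1,2])/K[1,1]; x,y=ax.copy(),ay.copy()
    for _ in range(20):
        f=1+c["k1"]*(x*x+y*y); x,y=ax/f,ay/f
    d=c["range_z"]; P=np.stack([x*d,y*d,d],-1)-c["t"]
    return P@c["R"]
def proj(c,X):
    p=c["R"]@np.asarray(X)+c["t"]; s=p[:2]/p[2]; s=s*(1+c["k1"]*(s@s)); K=c["intrinsics"]
    return K[0,0]*s[0]+K[0,2],K[1,1]*s[1]+K[1,2]
E
python3 - <<'E'
from h import *
print(current_clock())
for n in ["top","scene"]:
    c=capture(n); cv2.imwrite(f"pics/{n}0.png",c["image"]); 
    S={}
    for q in ["white_model_centre","tan_model_centre","white_former","steel_tray"]:
        S[q]=silhouettes(n,q)
        P=cloud(c)
        for r in S[q]:
            m=r["region"]&(c["range_z"]>0); print(n,q,round(r["conf"],2),np.round(r["xy"]),m.sum(),np.round(np.median(P[m],0),3), c["image"][m].mean(0).round())
    pickle.dump((c,S),open(n+"0.pkl","wb"))
print(current_clock())
E
```

```text
pics
0.0
top white_model_centre 0.92 [420. 244.] 603 [ 0.487 -0.293  0.024] [230. 231. 232.]
top white_model_centre 0.67 [367. 278.] 579 [ 0.413 -0.17   0.018] [107. 175. 239.]
top white_model_centre 0.63 [485. 225.] 578 [ 0.535 -0.442  0.017] [ 99. 164. 235.]
top tan_model_centre 0.67 [338. 224.] 625 [ 0.54  -0.106  0.023] [207. 222. 226.]
top tan_model_centre 0.4 [420. 243.] 629 [ 0.488 -0.293  0.023] [228. 228. 228.]
top white_former 0.78 [423. 258.] 827 [ 0.475 -0.295  0.013] [203. 139. 104.]
top white_former 0.58 [207. 219.] 8955 [0.558 0.206 0.002] [212. 218. 221.]
top steel_tray 0.65 [202. 220.] 9031 [0.558 0.206 0.002] [212. 217. 220.]
scene white_model_centre 0.92 [310. 147.] 430 [ 0.537 -0.435  0.017] [ 53. 122. 208.]
scene white_model_centre 0.72 [342. 240.] 589 [ 0.414 -0.162  0.017] [ 59. 129. 219.]
scene white_model_centre 0.65 [319. 189.] 455 [ 0.489 -0.29   0.023] [209. 212. 212.]
scene tan_model_centre 0.83 [278. 248.] 626 [ 0.543 -0.101  0.023] [178. 198. 206.]
scene white_former 0.85 [325. 198.] 645 [ 0.48  -0.271  0.013] [168. 112.  83.]
scene steel_tray 0.64 [236. 392.] 13922 [0.559 0.218 0.002] [187. 195. 199.]
0.5
```

View pics/top0.png

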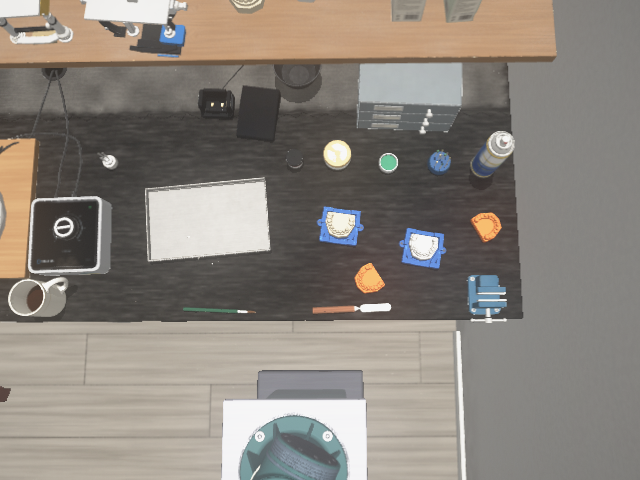

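View pics/scene0.png

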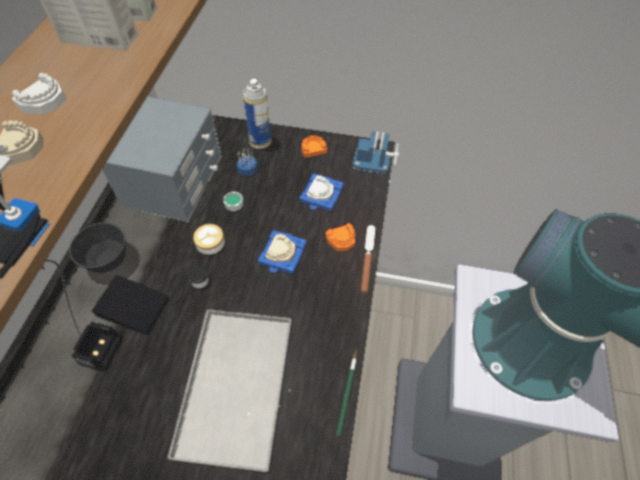

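The white model sits in the mould at about (423,246) in the top view, and the tan one at (341,225). The orange decoys are at (369,278) and (487,226), and the tray is centred near (208,220). Next I'll estimate the yaws and take a wrist view above the white model.

```bash
cat >> h.py <<'E'
from scipy.spatial.transform import Rotation as Rn
def down(psi):
    c,s=np.cos(psi),np.sin(psi)
    return Rn.from_matrix(np.array([[c,s,0],[s,-c,0],[0,0,-1]])).as_quat()
def rect(P):
    (cx,cy),(w,h),a=cv2.minAreaRect(P[:,:2].astype(np.float32)*1000)
    a=np.deg2rad(a); a=(a+np.pi/4)%(np.pi/2)-np.pi/4
    return np.round([cx/1000,cy/1000,w,h,a],4)
E
python3 - <<'E'
from h import *
for n in ["top","scene"]:
    c,S=pickle.load(open(n+"0.pkl","rb")); P=cloud(c)
    for q in ["white_former","steel_tray"]:
        m=S[q][0]["region"]&(c["range_z"]>0)
        Q=P[m]; Q=Q[(Q[:,2]<.06)&(Q[:,2]>(.006 if q!="steel_tray" else -.01))]; print(n,q,rect(Q), np.percentile(Q[:,2],[1,50,99]).round(3))
print(current_position(),Rn.from_quat(current_orientation()).as_matrix().round(2))
for psi in [-.2,-.2+np.pi,-.2-np.pi]:
    for p in [(.487,-.293,.25),(.487,-.293,.012)]: print(psi,inverse_kinematics(p,down(psi)))
    print(inverse_kinematics((.55,.2,.05),down(0 if psi==-.2 else np.pi)))
E
```

```text
top white_former [  0.4836  -0.2953 104.227   82.617   -0.1999] [0.006 0.014 0.021]
top steel_tray [5.601000e-01 2.050000e-01 1.816567e+02 2.884543e+02 8.540000e-02] [-0.005  0.002  0.021]
scene white_former [  0.4865  -0.2891 102.3843  82.629   -0.1745] [0.006 0.014 0.024]
scene steel_tray [5.602000e-01 2.034000e-01 1.784731e+02 2.832440e+02 8.670000e-02] [-0.002  0.002  0.02 ]
[0.20280299 0.56463154 0.22259659] [[ 0.34  0.94 -0.  ]
 [ 0.94 -0.34 -0.  ]
 [-0.   -0.   -1.  ]]
-0.2 [-6.63154235e-01  2.89564286e-01  1.54358079e+00 -4.44089210e-16
  1.30844758e+00 -4.63154235e-01]
-0.2 [-6.63154235e-01  5.79312510e-01  1.77079524e+00 -4.44089210e-16
  7.91484903e-01 -4.63154235e-01]
[ 2.30766841e-01  5.39557957e-01  1.70956098e+00 -4.44089210e-16
  8.92473712e-01  2.30766841e-01]
2.941592653589793 [-6.63154235e-01  2.89564286e-01  1.54358079e+00 -4.44089210e-16
  1.30844758e+00  2.67843842e+00]
2.941592653589793 [-6.63154235e-01  5.79312510e-01  1.77079524e+00 -4.44089210e-16
  7.91484903e-01  2.67843842e+00]
[ 2.30766841e-01  5.39557957e-01  1.70956098e+00 -4.44089210e-16
  8.92473712e-01 -2.91082581e+00]
-3.3415926535897933 [-6.63154235e-01  2.89564286e-01  1.54358079e+00 -4.44089210e-16
  1.30844758e+00  2.67843842e+00]
-3.3415926535897933 [-6.63154235e-01  5.79312510e-01  1.77079524e+00 -4.44089210e-16
  7.91484903e-01  2.67843842e+00]
[ 2.30766841e-01  5.39557957e-01  1.70956098e+00 -4.44089210e-16
  8.92473712e-01 -2.91082581e+00]
```

```bash
python3 - <<'E'
from h import *
move_ptp((.487,-.293,.22),down(-.19))
c=capture("wrist"); cv2.imwrite("pics/wrist1.png",c["image"]); P=cloud(c)
S={}
for q in ["white_model_centre","white_former"]:
    S[q]=silhouettes("wrist",q)
    for r in S[q]:
        m=r["region"]&(c["range_z"]>0); print(q,round(r["conf"],2),np.round(r["xy"]),m.sum(),rect(P[m]),np.percentile(P[m][:,2],[1,50,99]).round(3),c["image"][m].mean(0).round())
pickle.dump((c,S),open("wrist1.pkl","wb"))
print(current_clock(),-c["R"].T@c["t"])
E
```

```text
white_model_centre 0.95 [405. 334.] 2290 [ 5.350000e-01 -3.642000e-01  1.916165e+02  6.608920e+01 -4.500000e-03] [0.003 0.016 0.311] [  1. 182. 245.]
white_model_centre 0.94 [329. 211.] 3755 [ 0.4878 -0.2944 63.7477 57.6015 -0.2508] [0.01  0.023 0.034] [219. 227. 229.]
white_former 0.9 [311. 179.] 4692 [  0.4876  -0.2961 107.8175  83.0532  -0.1959] [0.004 0.015 0.017] [228. 156.  78.]
3.8083 [ 0.50005099 -0.22514014  0.38202764]
```

View pics/wrist1.png

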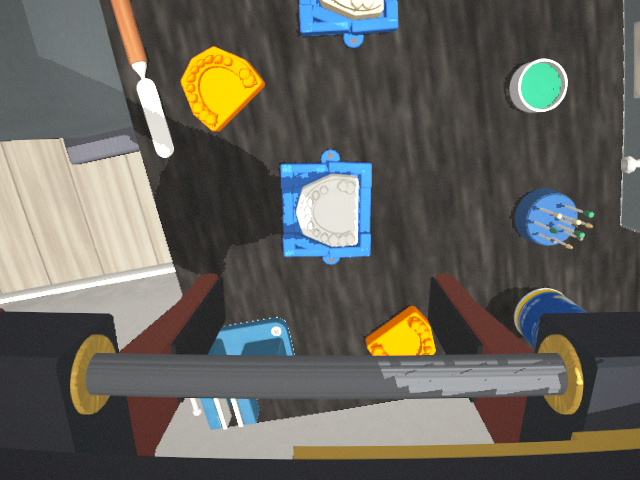

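In the wrist view the mould is centred at about (326,210). The white model's blunt front points image-left (−x) and its flat back is at column 358. I'll refine the model's yaw from that back edge before grasping.

```bash
python3 - <<'E'
from h import *
c,S=pickle.load(open("wrist1.pkl","rb"));P=cloud(c)
w=[r for r in S["white_model_centre"] if c["image"][r["region"]].mean(0)[0]>150][0]
m=w["region"]&(c["range_z"]>0)
for psi in [-.196,-.25]:
    ex=np.array([np.cos(psi),np.sin(psi)]);ey=np.array([-ex[1],ex[0]])
    Q=P[m];X=Q[:,:2]@ex;Y=Q[:,:2]@ey
    print(psi,np.percentile(X,[0,1,99,100]).round(4),np.percentile(Y,[0,1,99,100]).round(4))
    yb=np.arange(Y.min()+.012,Y.max()-.012,.002); e=[];f=[]
    for y in yb:
        k=abs(Y-y)<.001; e.append(X[k].max()); f.append(X[k].min())
    p=np.polyfit(yb,e,1); print("back slope",p[0],"yaw",psi-np.arctan(p[0]),"resid",np.std(np.polyval(p,yb)-e))
    yc=(Y.min()+Y.max())/2; k=abs(Y-yc)<.008
    print("mid extents",X[k].min(),X[k].max(),"centre",ex*(X[k].min()+X[k].max())/2+ey*yc)
u,v=np.round(proj(c,(.4878,-.2944,.03))).astype(int);im=c["image"][v-90:v+90,u-100:u+100];cv2.imwrite("pics/w1crop.png",cv2.resize(im,None,fx=3.2,fy=3.2))
E
```

```text
-0.196 [0.5068 0.5097 0.5627 0.5653] [-0.2262 -0.2228 -0.1632 -0.1624]
back slope 0.014179738431570348 yaw -0.21017878819658567 resid 0.0006638786466728285
mid extents 0.5067748116614011 0.5626938826746681 centre [ 0.48665884 -0.29470654]
-0.25 [0.5166 0.5195 0.5727 0.5742] [-0.1964 -0.1932 -0.1332 -0.1327]
back slope -0.0275794331254085 yaw -0.22242755622175422 resid 0.0007505082037093369
mid extents 0.5166109161265101 0.572795049571023 centre [ 0.48706216 -0.29418448]
```

View pics/w1crop.png

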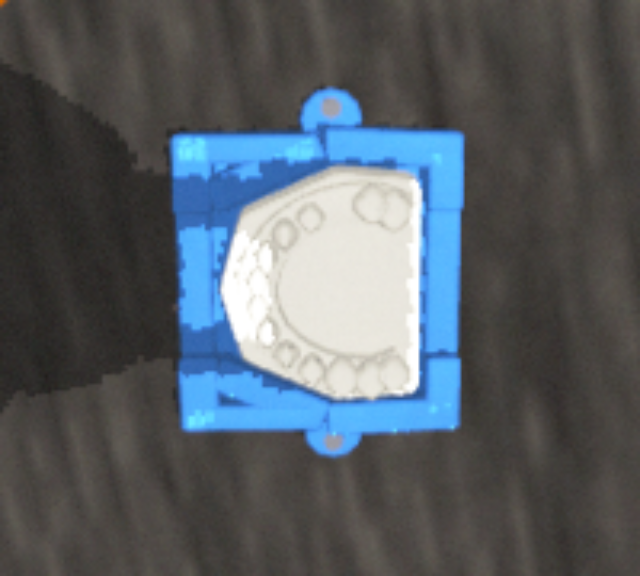

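```bash
python3 - <<'E'
from h import *
q=down(-.213)
move_ptp((.487,-.2945,.07),q)
hit=servo_line((.487,-.2945,.0125),rate=.08,contact_N=6)
print(hit,current_position(),current_force().round(2) if hasattr(current_force(),'round') else current_force())
if not hit:
    move_gripper(.04)
    print("gap",current_finger_gap(),"F",current_force(),current_torque(),current_clock())
    c=capture("wrist"); cv2.imwrite("pics/grip.png",c["image"])
E
```

```text
False [ 0.48729277 -0.29470857  0.01275372] [ 0.1  -0.13  0.26]
gap 0.05492484694413799 F [-0.19817893 -0.28005758  1.39554794] [-0.08450114 -0.0283376  -0.05934463] 5.95
```

```bash
ls pics
```

```text
grip.png
scene0.png
top0.png
w1crop.png
wrist1.png
```

View pics/grip.png

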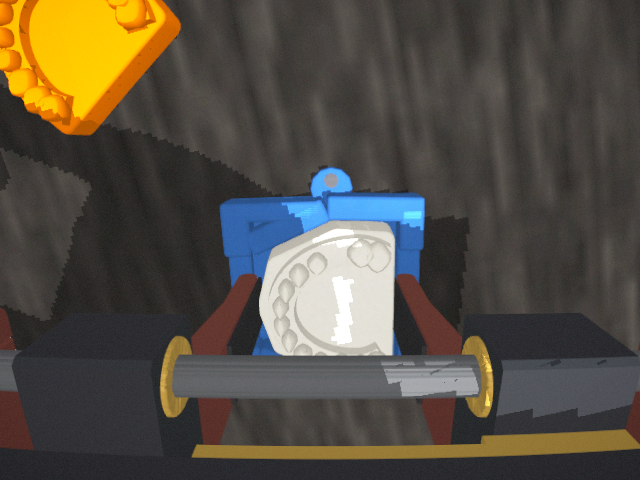

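The fingers are closed on the base at both the front and the back (columns about 250 and 405). I'll lift a little, staying under the 60 mm drop height, and check.

```bash
python3 - <<'E'
from h import *
p=np.array(current_position())
servo_line((p[0],p[1],.047),rate=.06)
sleep(.2)
print("gap",current_finger_gap(),"F",np.round(current_force(),2),np.round(current_torque(),3),current_clock(),current_position())
c=capture("wrist"); cv2.imwrite("pics/lift.png",c["image"])
P=cloud(c)
for r in silhouettes("wrist","white_model_centre"):
    m=r["region"]&(c["range_z"]>0); print(round(r["conf"],2),np.round(r["xy"]),rect(P[m]),np.percentile(P[m][:,2],[1,50,99]).round(3),c["image"][m].mean(0).round())
E
```

```text
gap 0.05453825778257695 F [ 1.08 -0.22 -1.52] [-0.05   0.106 -0.017] 6.925 [ 0.48694452 -0.29440361  0.04659995]
0.75 [333. 294.] [ 0.4873 -0.3023 78.3118 58.4835 -0.0973] [0.043 0.056 0.068] [202. 212. 214.]
0.68 [118.  52.] [ 0.4092 -0.1659 70.5081 67.3344  0.5501] [0.002 0.016 0.027] [  0. 166. 243.]
```

View pics/lift.png

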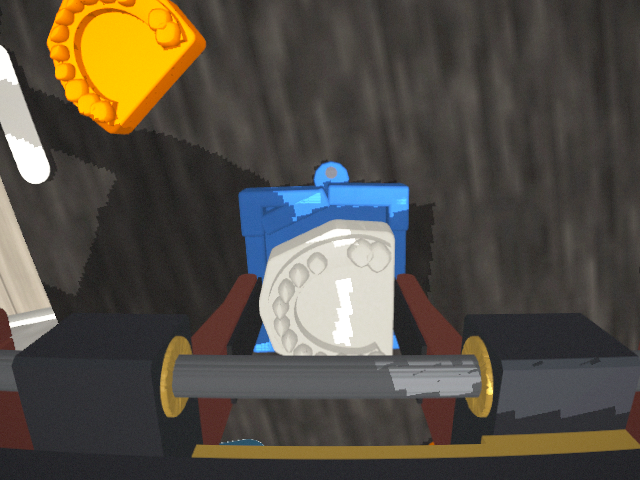

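The model came up clear of the mould, level, with no slip in the fingers; the image column of its back is unchanged at 393. Wrist force changed by about 1.5 N, which matches its weight. Now I'll carry it to the tray.

```bash
python3 - <<'E'
from h import *
p=np.array(current_position())
servo_line((p[0],p[1],.14),rate=.15)
print("gap",current_finger_gap())
q=down(.085)
move_ptp((.560,.200,.14),q)
print("gap",current_finger_gap(),current_clock())
servo_line((.560,.200,.03),rate=.12)
sleep(.2)
hit=servo_line((.560,.200,.0065),rate=.025,contact_N=4)
print(hit,current_position(),"gap",current_finger_gap(),"F",np.round(current_force(),2),current_clock())
c=capture("wrist"); cv2.imwrite("pics/place.png",c["image"])
E
```

```text
gap 0.05462413933552488
gap 0.05484626963289576 9.6083
True [0.55967949 0.19997455 0.00856453] gap 0.0550909441357147 F [ 0.25 -0.75  4.08] 11.6667
```

View pics/place.png

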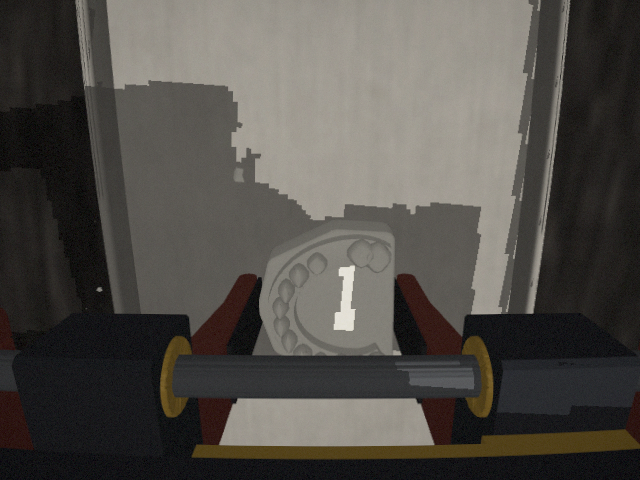

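Contact came at tip z = 8.6 mm, the height predicted for the base resting on the tray floor. The model is between the tray walls (columns about 100 and 535), teeth up. I'll release, retreat and check.

```bash
python3 - <<'E'
from h import *
move_gripper(.085)
sleep(.2)
p=np.array(current_position())
servo_line((p[0],p[1],.2),rate=.15)
c=capture("wrist"); cv2.imwrite("pics/end_w.png",c["image"]); P=cloud(c)
for q in ["white_model_centre","steel_tray"]:
  for r in silhouettes("wrist",q):
    m=r["region"]&(c["range_z"]>0); print(q,round(r["conf"],2),np.round(r["xy"]),rect(P[m]),np.percentile(P[m][:,2],[1,50,99]).round(3),c["image"][m].mean(0).round())
move_ptp((.45,.0,.25),down(0))
for n in ["top","scene"]:
  c=capture(n); cv2.imwrite(f"pics/end_{n}.png",c["image"]); P=cloud(c)
  for q in ["white_model_centre","tan_model_centre","steel_tray"]:
    for r in silhouettes(n,q):
      m=r["region"]&(c["range_z"]>0); print(n,q,round(r["conf"],2),np.round(r["xy"]),rect(P[m]),np.median(P[m],0).round(3),c["image"][m].mean(0).round())
print(current_clock(),np.round(current_force(),2))
E
```

```text
white_model_centre 0.6 [334. 211.] [ 0.5598  0.1994 58.0589 65.2316  0.1092] [0.004 0.019 0.03 ] [175. 185. 188.]
steel_tray 0.65 [324. 176.] [5.551000e-01 2.036000e-01 1.794582e+02 2.858523e+02 8.440000e-02] [0.    0.002 0.02 ] [181. 192. 196.]
top white_model_centre 0.95 [489. 225.] [ 0.5377 -0.4458 61.5651 54.5304  0.5171] [ 0.536 -0.443  0.018] [106. 177. 240.]
top white_model_centre 0.76 [366. 280.] [ 0.4129 -0.1678 65.7879 58.6155  0.5751] [ 0.411 -0.169  0.017] [112. 182. 238.]
top tan_model_centre 0.71 [339. 223.] [ 0.5402 -0.1049 68.0267 59.6998 -0.1678] [ 0.541 -0.104  0.023] [215. 227. 231.]
top steel_tray 0.63 [167. 226.] [4.879000e-01 2.246000e-01 3.868391e+02 1.948347e+02 7.773000e-01] [0.544 0.296 0.002] [209. 215. 217.]
scene white_model_centre 0.73 [337. 242.] [ 3.964000e-01 -9.330000e-02  6.645510e+01  1.989203e+02  2.839000e-01] [ 0.413 -0.158  0.017] [ 58. 128. 217.]
scene white_model_centre 0.58 [231. 382.] [ 0.5589  0.1983 55.5218 70.8591  0.0947] [0.561 0.204 0.019] [223. 228. 229.]
scene tan_model_centre 0.81 [278. 250.] [ 0.5402 -0.1016 63.1987 55.2449 -0.1294] [ 0.542 -0.099  0.023] [183. 206. 215.]
scene steel_tray 0.86 [235. 399.] [5.619000e-01 1.981000e-01 1.815572e+02 2.950746e+02 8.810000e-02] [0.557 0.225 0.002] [193. 201. 203.]
15.4833 [-0.33  1.29 -0.9 ]
```

View pics/end_w.png

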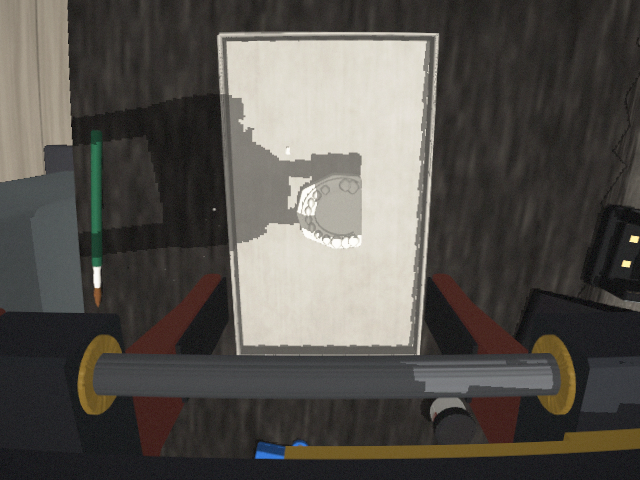

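View pics/end_scene.png

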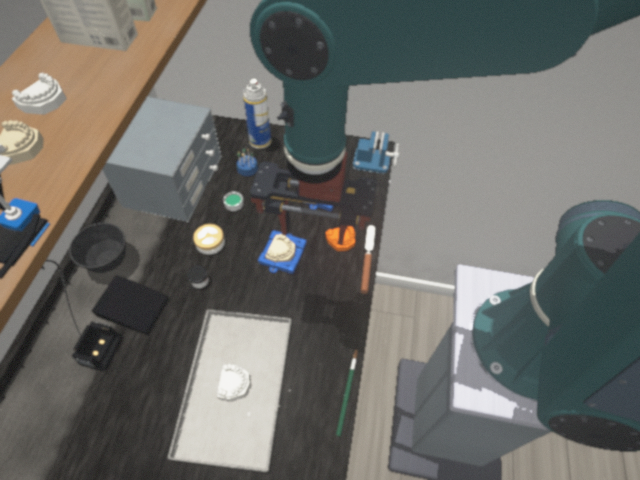

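The white model lies flat, teeth up, mid-tray, at about (330,211) in the wrist view and (232,382) in the scene view. The tan model is still in its mould at (280,250), and the gripper is high and free. Handing in.

```bash
python3 - <<'E'
from h import *
sleep(.3); print(np.round(current_force(),2),np.abs(current_qvel()).max()); close_job()
E
```

```text
[-1.38  0.17 -0.42] 0.0013777161083698228
the job is handed in; nothing more can be done
```

The white model is lying flat with its teeth up near the middle of the steel tray, and I handed the job in at about 16 s of the 37 s allowed. I gripped it front to back by its base, lifted it clear of the mould with no slip, and carried it over. I lowered it until the base touched the tray floor, then released it and backed off.

Last checks:
- **White model:** it is at (0.560, 0.199), within about 10 mm of the tray's centre. Its tooth tops are at about 30 mm, which matches the base resting flat on the tray floor.
- **Tray and tan model:** the scene and wrist views put the tray within about 7 mm of its starting estimate, which is measurement noise. The tan model is within about 3 mm of where it was.
- **Robot:** the arm was at rest with the gripper open and 0.25 m up, clear of everything in the pictures.

**Checks that disagreed:**
- In the final top view the network missed the white model and gave a poor outline of the tray. I relied on the scene and wrist views instead.
- The force reading showed about 1.5 N with the gripper in free air. I took that as sensor noise, since the pictures show nothing touching.

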